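# Turn the recipe screen to the pizza oven

### The job

The cook at the pizza oven cannot see the recipe screen, because the raised lid of the dough tin stands in between. First lower the lid gently until the tin is fully shut, without letting it slam; then turn the recipe screen on its stand so that it squarely faces the middle of the oven's mouth, and set it leaning back 30 degrees from upright. Leave everything else standing where it is; the screen lies low at first and could sweep over things beside it if turned like that.

Things in the scene. Friction and masses are not known exactly. Their poses are not given: they have to be found in the camera images.
- lid (a joint): Angle (rad) of the dough tin's lid: 0 = shut flat on the tin, about 1.57 = standing upright, up to 1.9. The hinge is stiff: the lid stays where it is left (about 2 to 4 N at its free edge moves it).
- lid_hinge (a point): Middle of the lid's hinge line, 70 mm up, on the tin's rim. Axes turn with the lid: y along the hinge, -x from hinge to free edge, z the normal of the outer face (up when shut). The lid is a plain 10 mm aluminium plate without handle, 194 mm from hinge to free edge, 206 wide, outer face at z = 10 mm.
- lid_edge (a point): Middle of the free edge of the lid's outer face, 191 mm from the hinge; same axes as lid_hinge. Below the lid is the fixed open aluminium dough tin, 180 mm (hinge to front) x 200 mm x 70 mm high.
- swivel (a joint): Swivel angle (rad) of the recipe screen about the stand's vertical axis, counter-clockwise from above positive, range -2.6 to 1.2; zero = screen faces the stand's own +x. Stays where it is left (friction 0.3 N m).
- tilt (a joint): Tilt (rad) of the recipe screen: 0 = upright, positive = leaning back (top edge away from the viewer), range -0.15 to 1.45. Stays where it is left (friction 0.5 N m). To be set to 30 degrees = 0.524.
- screen_pivot (a point): Crossing of swivel and tilt axes, 50 mm up, on the stand's swivelling head: x = level direction in which the screen faces, y along the tilt axis, z up. Round fixed foot of 120 mm diameter. The screen is a black slab 160 mm wide, 12 mm thick, from 10 to 120 mm from the tilt axis, lit on its front.
- screen_bar (a point): Middle of the round aluminium grip bar above the screen's top edge: 12 mm diameter, 110 mm long, along the tilt axis, 165 mm from it (45 mm beyond the top edge, held by a post at each end, free gap between). Axes turn with the screen: y along the bar, x out of the front, z away from the tilt axis.
- oven_mouth (a point): Middle of the pizza oven's mouth, in its front face, 140 mm above the work surface; x points into the oven. The oven is a fixed steel box 400 mm wide, 360 deep, 270 high, its crumb tray standing out 103 mm below the mouth.
- jar: Amber glass jar with cap, bystander, 72 mm diameter, 120 high; origin at the centre of its underside, z up.
- can: Food can with paper label, bystander, 74 mm diameter, 118 high; origin at the centre of its underside.
- mill: Dark wooden pepper mill, bystander, 64 mm diameter, 140 high; origin at the centre of its underside.
- mug: Blue enamel mug, bystander, 80 mm diameter, 85 high, handle to its +y; origin at the centre of its underside.
- ladle: Aluminium ladle lying on its bowl, bystander: bowl 88 mm across, 32 high, handle reaching 205 mm along its +x, up to 47 high; origin under the bowl.
- scraper: Black plastic dough scraper lying flat, bystander, 100 x 130 mm, 14 high at its grip; origin at the centre of its underside.

How it is judged (in metres and radians):
On the way, in this order (a step that is already met when the one before it is completed fails the run):
1. the lid is shut (value of joint lid below 0.06 rad), for 0.2 s.
2. the screen faces the oven's mouth and leans back 30 degrees (y of oven_mouth in the frame of screen_pivot between -0.055 and 0.055 m and x of oven_mouth in the frame of screen_pivot above 0.1 m and value of joint tilt between 0.434 and 0.614 rad), for 0.2 s.
At the end, for the whole second after the job is handed in: Lid shut (under 0.06 rad); oven mouth ahead of the screen and within 55 mm sideways of the level line straight out from its pivot (about 5 degrees); screen leaning back 30 degrees, +/- 5; lid and screen at rest; the six bystanders within 30 mm of where they stood (all of step 2 and value of joint lid below 0.06 rad and velocity of joint lid between -0.05 and 0.05 rad/s and velocity of joint swivel between -0.05 and 0.05 rad/s and velocity of joint tilt between -0.05 and 0.05 rad/s and distance of each of jar, can, mill, mug, ladle, scraper from where it was at the start of the episode below 0.03 m); the robot touches nothing.
It fails at once if the lid slams or is flung (faster than 2.5 rad/s) (velocity of joint lid below -2.5 rad/s or velocity of joint lid above 2.5 rad/s).
It fails at once if a bystander is pushed more than 30 mm (distance of any of jar, can, mill, mug, ladle, scraper from where it was at the start of the episode above 0.03 m).
It fails at once if a bystander is tipped over (0.5 rad) (angle between any of jar, can, mill, mug, ladle, scraper's own z axis and vertical above 0.5 rad).
It also fails if it takes over 58 s, if anything falls off the work surface, if the arm or the gripper's body presses on something with over 40 N, if the wrist force passes 120 N, or if a joint passes its speed limit or range.

### The arm

A 6-joint arm with a two-finger parallel gripper is mounted at the origin on the work surface. World frame = base frame: x ahead of the robot, y to its left, z up, the work surface at z = 0. Lengths are in mm, angles in rad, forces in N, time in s.
With the tool pointing down it reaches from about 275 to 750 mm from the base axis. Payload 10.2 kg.
Tool frame: the origin (TCP) lies between the finger pads; the fingertips stand 8 mm ahead of it and the grasp point (between the pads) lies 11 mm behind it; z points along the fingers, y is the line along which they close (so a half turn about z gives the same grasp; the last joint's range is limited). The gripper opens to 85 mm and grips with 20 to 120 N. Pads are 22 mm wide; open, the fingers measure 114 mm over their backs; the gripper's body (76 mm by 85 mm) begins 54 mm behind the grasp point. The pads swing forward as they close: fully open they stand 13 mm farther back than shut.
Start: joints at [-1.489, 0.313, 1.498, -0, 1.331, -0.223], TCP at [157.541, -500.811, 239.294] pointing down, gripper open.
Joint ranges: [-2.94, 2.94], [-0.97, 2.17], [0.19, 2.56], [-1.23, 4.37], [0.02, 3.11], [-2.88, 2.88]. Speed limits (rad/s): [2.39, 2.39, 3.01, 3.14, 3.14, 3.14].

### API

Orientations are given as a unit quaternion [w, x, y, z].
In Python, from rig import * gives the robot as it stands.
- The arm moves only by the shell command python3 -m handwheel 'ROWS' [FORCE]. ROWS is JSON, a list that holds one entry, the list of rows, each a list of 7 numbers: the shift along the world's x, y, z in mm, then the turn, a rotation vector about the world's x, y, z in degrees, then the opening, from -1 (shut) to 1 (fully open). A call has 1 to 8 rows; each row shifts and turns the commanded pose from where the row before left it; what a row does not reach is not made up. A row lasts 1/8 s, in which the tool goes at most 62.5 mm and 10.7 degrees, less where a joint would pass 70% of its speed; a pose out of reach is approached as far as the arm can. A call is refused whole if a number of a shift passes 62.5 or a number of a turn 10.7, either way. A call with a gripper value outside its range is refused whole. The fingers move at their own pace and stop on an object; FORCE is the grip in N (left out, the last holds). Time passes only in rows, so rows that do not move let the fingers close. It gives the time, the measured TCP pose, the force, the opening and the grip force at its end, in the units of the state.
- sense(): the state, without advancing time (a new reading comes with each control period).
- capture(name): name is "scene" or "top" or "wrist"; returns a dict with "image" (384x512x3 uint8, red, green, blue), "fx", "fy", "cx", "cy" (pixels), "rvec" (rotation vector, rad) and "tvec" (3), from world to camera coordinates, as OpenCV has them; the wrist camera has in their place "hand_eye" (4x4, takes a point from camera to tool coordinates, whose origin is the TCP and whose axes are the flange's). Camera axes: x right, y down, z forward; pixel columns grow to the right and rows downward; lengths in mm; the calibration is good to about 2 mm. A picture is of the moment at which its call begins: read the wrist's pose just before it. There is no depth.
- finish_job(): hands the job in; it is judged then, once.
The state is a dict: "time_s": time; "joints": joint angles; "dq": joint speeds; "tau": joint torques, N m; "eef_pos": TCP position; "ee_rot": TCP orientation; "force": force on the tool from outside, world axes, zero at the start; "wrist_torque": the same for the moment, N m; "grip_width": opening from 0.0 (shut) to 1.0 (fully open); "grip_force": force on a finger pad.
Only numpy, scipy, OpenCV 4.12 (cv2) and the standard library are available. Lean on these libraries where they do the work, as an engineer would, in place of code of your own. Each camera call takes 0.05 s, during which the arm holds its last target. There are 200 camera calls.

## Working session

There is one attempt and no reset: what is moved stays moved. The work goes in short steps, Python scripts to look and compute and a shell command to move; the robot and the scene stay as the last step left them, time stands still between calls to the robot, and variables do not carry over. Pictures are saved under pics/ and viewed, at most 10 in all, crops included, and the job is handed in when it is done.

```bash
ls; mkdir -p pics; cat > h.py <<'E'
import numpy as np, cv2
from rig import *
from scipy.spatial.transform import Rotation as R
def cam(c):
    Rm,_=cv2.Rodrigues(np.array(c["rvec"],float)); t=np.array(c["tvec"],float).ravel()
    return Rm,t,np.array([[c["fx"],0,c["cx"]],[0,c["fy"],c["cy"]],[0,0,1]])
def ray(c,u,v):
    Rm,t,K=cam(c); return -Rm.T@t, Rm.T@np.linalg.inv(K)@np.array([u,v,1.])
def onz(c,u,v,z):
    o,d=ray(c,u,v); return o+d*(z-o[2])/d[2]
def proj(c,p):
    Rm,t,K=cam(c); q=K@(Rm@np.array(p,float)+t); return q[:2]/q[2]
def tri(c1,p1,c2,p2):
    o1,d1=ray(c1,*p1); o2,d2=ray(c2,*p2)
    A=np.stack([d1,-d2],1); s=np.linalg.lstsq(A,o2-o1,rcond=None)[0]
    a=o1+s[0]*d1; b=o2+s[1]*d2; return (a+b)/2, np.linalg.norm(a-b)
E
python3 - <<'E'
from h import *
import pickle
a=capture("scene");b=capture("top");pickle.dump((a,b),open("c0.pkl","wb"))
for n,c in (("scene",a),("top",b)):
    cv2.imwrite(f"pics/{n}0.png",cv2.resize(c["image"][:,:,::-1],(800,600),interpolation=cv2.INTER_CUBIC)); o,d=ray(c,c["cx"],c["cy"]);print(n,o,d,c["fx"])
print(sense())
E
```

```text
pics
scene [1324.82965744  465.94092605 1152.47073282] [-0.57858413 -0.36156841 -0.73110101] 405.07801777569426
top [ 336.9834013   -44.32963458 1307.54520039] [ 0.19347331  0.01560167 -0.98098148] 415.404502796331
{'time_s': 0.1, 'joints': array([-1.48941914e+00,  3.13349177e-01,  1.49832384e+00, -8.95346921e-06,
        1.33099604e+00, -2.23418154e-01]), 'dq': array([ 4.24378577e-05, -1.78154605e-03, -2.34277634e-03,  2.09043110e-03,
        1.40650026e-04, -6.74915005e-04]), 'tau': array([ 3.83957435e-03, -4.12890100e+01, -2.60143393e+01, -1.34566380e-04,
        3.02279630e-03,  3.21087967e-06]), 'eef_pos': array([ 157.51127841, -500.59636527,  238.82928913]), 'ee_rot': array([-5.37152287e-04,  9.88409628e-01,  1.51809480e-01,  3.38540336e-05]), 'force': array([-0.26983049, -0.57656536,  0.00306674]), 'wrist_torque': array([-0.04629063, -0.03349526, -0.00943657]), 'grip_force': 0.0, 'grip_width': 1.0033753685375717}
```

View pics/scene0.png

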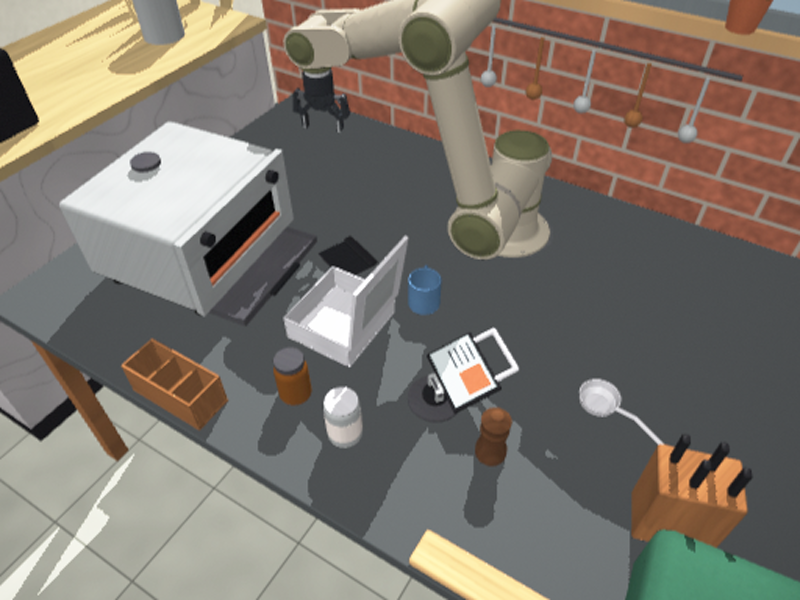

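View pics/top0.png

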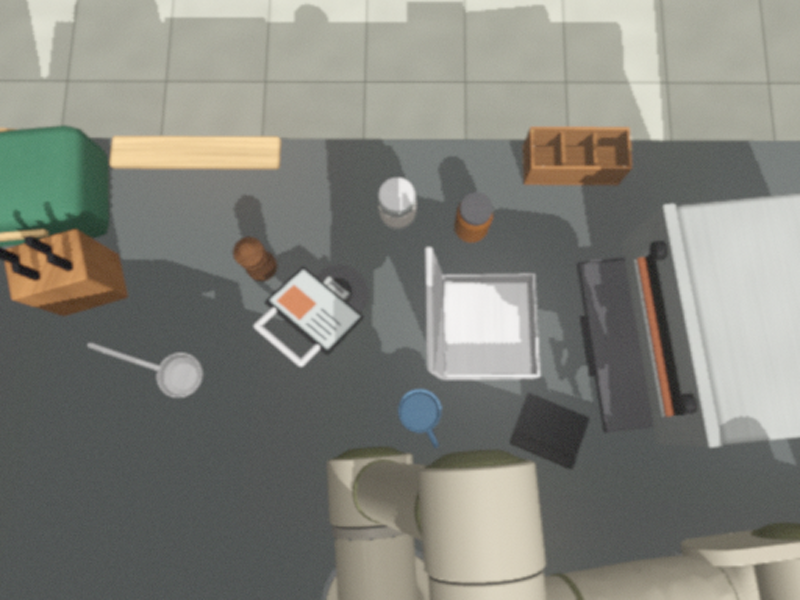

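The scene view shows the screen lying low at about (465,370) with its bar at (497,352), and the raised lid at (378,290) with the oven on the left. In the top view the tin is at (490,325), the lid plate is edge-on at (432,315), the bar is at (285,343), the mill at (255,258) and the oven mouth at about (660,335). I'll enlarge these areas to get exact pixels.

```bash
python3 - <<'E'
from h import *
import pickle
a,b=pickle.load(open("c0.pkl","rb"))
def crop(c,x,y):
    im=c["image"][y:y+75,x:x+100,::-1]; im=cv2.resize(im,(400,300),interpolation=cv2.INTER_CUBIC)
    for i in range(0,100,20): cv2.putText(im,str(x+i),(i*4,8),0,.3,(0,255,255),1); cv2.line(im,(i*4,10),(i*4,300),(0,160,160),1) if 0 else cv2.line(im,(i*4,10),(i*4,16),(0,255,255),1)
    for i in range(0,75,20): cv2.putText(im,str(y+i),(0,i*4+12),0,.3,(0,255,255),1)
    return im
top=np.hstack([crop(b,152,163),crop(a,252,203)]); bot=np.hstack([crop(b,258,156),crop(a,175,150)])
cv2.imwrite("pics/c1.png",np.vstack([top,bot]))
E
```

```text
(no output)
```

View pics/c1.png

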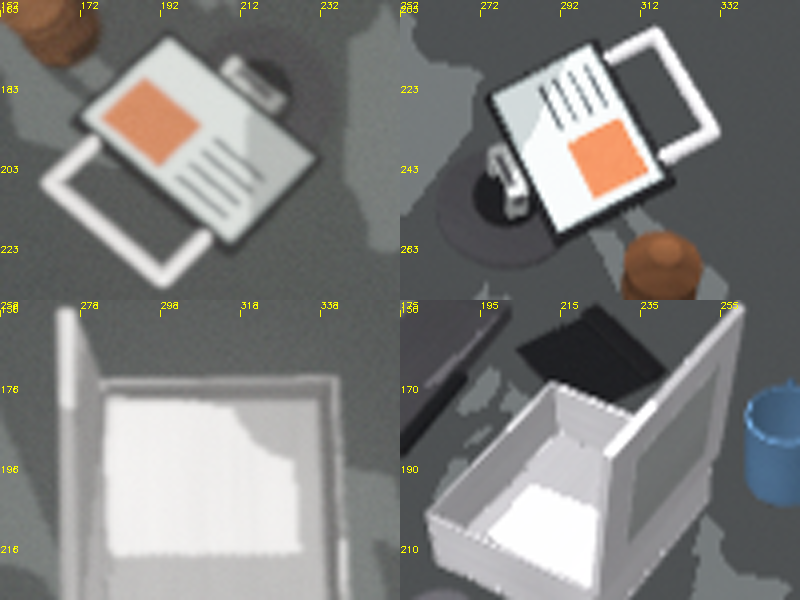

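```bash
python3 - <<'E'
from h import *
import pickle
a,b=pickle.load(open("c0.pkl","rb"))
np.set_printoptions(precision=1,suppress=True)
P={}
for n,t,s in [("barM",(163.25,208.5),(330.25,236.25)),("barO",(192.75,233),(315.75,211.25)),
 ("botM",(193.25,172.5),(292,264.25)),("topM",(172,191.75),(320.25,248.5)),("topO",(210,225),(301.25,213.5)),("botO",(231,202.5),(274.5,226.75)),
 ("lidfar",(273,158.7),(227.5,188.5)),("lidnear",(274.5,240.5),(260.3,151.7)),
 ("tinF+x",(258+337/4,156+80/4),(175+30/4,150+215/4)),("tinF-x",(540/1.5625,375/1.5625),(175+155/4,150+83/4))]:
    P[n],e=tri(b,t,a,s); print(n,P[n],"gap",round(e,1))
bar=(P["barM"]+P["barO"])/2; top=(P["topM"]+P["topO"])/2; bot=(P["botM"]+P["botO"])/2
print("bar",bar,"len",np.linalg.norm(P["barM"]-P["barO"]),"top",top,"bot",bot,np.linalg.norm(top-bot),np.linalg.norm(bar-bot))
d=(bar-bot)/np.linalg.norm(bar-bot); print("dir",d,"pivot",bar-165*d, "tilt",np.degrees(np.arctan2(np.hypot(*d[:2]),d[2])),"face az",np.degrees(np.arctan2(-d[1],-d[0])))
print("lid mid",(P["lidfar"]+P["lidnear"])/2,np.linalg.norm(P["lidfar"]-P["lidnear"]))
# foot centre from scene, dark ellipse
print("foot", onz(a,277,254,12), onz(b,152+275/4,163+85/4,12))
# bystanders top centres in top view
k=1.5625
for n,u,v,z in [("can",398,190,118),("jar",476,208,120),("mill",249,250,140),("mug",421,410,85),("ladle",180,372,32),("scraper",549,431,7)]:
    print(n,onz(b,u/k,v/k,z))
# oven: front face
for n,u,v,z in [("ovtopF",668,207,270),("ovtopN",715,445,270)]: print(n,onz(b,u/k,v/k,z))
for n,u,v,z in [("ovtopF",187,245,270),("ovtopN",282,150,270)]: print(n+"s",onz(a,u/k,v/k,z))
E
```

```text
barM [521.6 248.1 105.9] gap 1.6
barO [449.9 159.9 105.5] gap 1.4
botM [644.6 176.1  46.3] gap 1.8
topM [573.  233.3  89.1] gap 8.6
topO [474.  115.   90.6] gap 7.0
botO [548.2  55.1  57.9] gap 2.4
lidfar [632.4 -69.  255.3] gap 0.5
lidnear [420.8 -75.8 245.2] gap 4.6
tinF+x [ 631.7 -283.9   60.8] gap 6.2
tinF-x [ 435.2 -286.3   65.4] gap 8.0
bar [485.7 204.  105.7] len 113.6344682709689 top [523.5 174.2  89.9] bot [596.4 115.6  52.1] 100.83117783534465 151.44715970478003
dir [-0.7  0.6  0.4] pivot [606.3 107.7  47.3] tilt 69.26639389110798 face az -38.617680884602485
lid mid [526.6 -72.4 250.2] 211.949399870411
foot [613.3 105.1  12. ] [615.4  91.7  12. ]
can [786.8 -17.  118. ]
jar [ 750.4 -166.8  120. ]
mill [659.  259.6 140. ]
mug [368.8 -63.6  85. ]
ladle [439.4 410.3  32. ]
scraper [ 332.7 -315.5    7. ]
ovtopF [ 701.5 -470.8  270. ]
ovtopN [ 314.9 -516.5  270. ]
ovtopFs [ 708.1 -444.8  270. ]
ovtopNs [ 325.4 -498.4  270. ]
```

The numbers check out against the given sizes:
- **Lid:** free edge at z≈250, 212 mm wide.
- **Bar:** about 113 mm long at z≈106.
- **Screen:** pivot at about (606,108,47), tilt about 69°, facing -39°.
- **Oven mouth:** about (512,-482), so the screen must face about -99°.

Next I'll close the fingers and cross high over the lid to its outer side.

```bash
python3 -m handwheel '[[[0,0,50,0,0,0,-1],[0,0,50,0,0,0,-1],[30,40,10,0,0,0,-1],[37,49,0,0,0,0,-1],[37,49,0,0,0,0,-1],[37,49,0,0,0,0,-1],[37,49,0,0,0,0,-1],[37,49,0,0,0,0,-1]]]'
python3 -m handwheel '[[[37,49,0,0,0,0,-1],[37,49,0,0,0,0,-1],[37,49,0,0,0,0,-1],[37,49,0,0,0,0,-1],[20,40,0,0,0,0,-1],[0,0,0,0,0,0,-1]]]'
```

```text
time_s: 1.1
eef_pos: [373.3, -214.0, 349.2]
ee_rot: [-0.0, 0.988, 0.152, -0.0]
force: [1.2, 0.2, 0.6]
grip_width: -0.002
grip_force: 0.0
time_s: 1.85
eef_pos: [541.1, 22.5, 348.4]
ee_rot: [-0.0, 0.988, 0.154, -0.001]
force: [-0.7, -1.0, -0.2]
grip_width: -0.003
grip_force: 0.0
```

```bash
python3 -m handwheel '[[[-10,0,-55,0,0,0,-1],[0,0,-55,0,0,0,-1],[0,-30,-5,0,0,0,-1],[0,-20,0,0,0,0,-1],[0,-10,0,0,0,0,-1],[0,0,0,0,0,0,-1]]]'; python3 - <<'E'
from h import *
a=capture("scene");b=capture("top")
f=lambda c,x,y:cv2.resize(c["image"][y:y+150,x:x+100,::-1],(400,600),interpolation=cv2.INTER_CUBIC)
cv2.imwrite("pics/c2.png",np.hstack([f(a,180,100),f(b,250,130)]))
E
```

```text
time_s: 2.6
eef_pos: [530.7, -40.4, 234.9]
ee_rot: [0.0, 0.989, 0.151, 0.001]
force: [0.0, -0.6, -0.0]
grip_width: -0.002
grip_force: 0.0
```

View pics/c2.png

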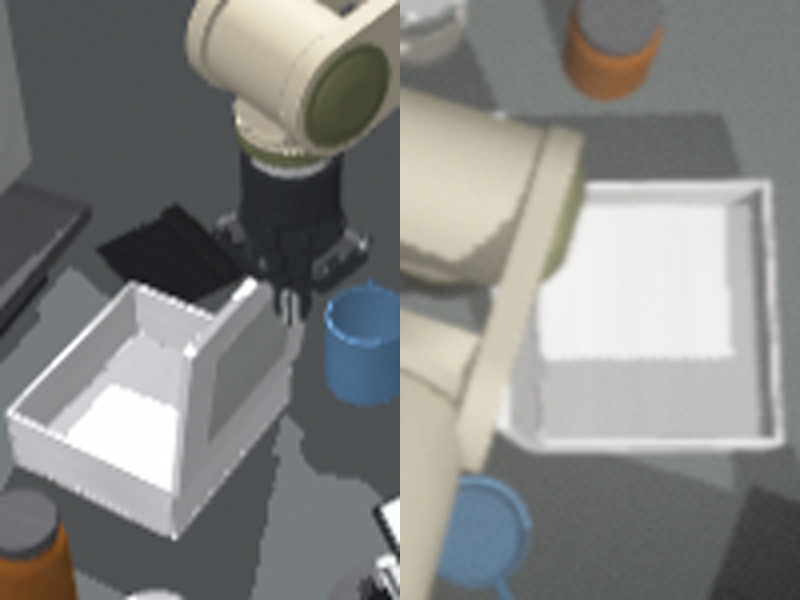

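The fingers (left panel, ~(290,300)) are behind the lid's outer face and below its free edge, and the tin is clear. I'll push slowly along the arc.

```bash
python3 -m handwheel '[[[0,-15,2,0,0,0,-1],[0,-15,2,0,0,0,-1],[0,-15,2,0,0,0,-1],[0,-15,2,0,0,0,-1],[0,-16,2,0,0,0,-1]]]'
python3 -m handwheel '[[[0,-16,-3,0,0,0,-1],[0,-16,-4,0,0,0,-1],[0,-16,-6,0,0,0,-1],[0,-16,-7,0,0,0,-1]]]'
python3 -m handwheel '[[[0,-14,-9,0,0,0,-1],[0,-14,-11,0,0,0,-1],[0,-12,-12,0,0,0,-1],[0,-12,-12,0,0,0,-1],[0,0,0,0,0,0,-1]]]'
```

```text
time_s: 3.32
eef_pos: [530.3, -116.9, 244.2]
ee_rot: [-0.0, 0.988, 0.152, -0.0]
force: [-0.1, 2.8, -0.2]
grip_width: -0.002
grip_force: 1.1
time_s: 3.82
eef_pos: [530.5, -180.9, 223.7]
ee_rot: [-0.0, 0.988, 0.152, -0.0]
force: [-0.1, 1.9, -0.8]
grip_width: 0.0
grip_force: 0.9
time_s: 4.45
eef_pos: [530.0, -232.4, 178.9]
ee_rot: [-0.001, 0.988, 0.151, -0.001]
force: [0.2, -1.3, 0.7]
grip_width: -0.003
grip_force: 0.0
```

```bash
python3 - <<'E'
from h import *
a=capture("scene");b=capture("top")
f=lambda c,x,y:cv2.resize(c["image"][y:y+150,x:x+100,::-1],(400,600),interpolation=cv2.INTER_CUBIC)
cv2.imwrite("pics/c3.png",np.hstack([f(a,160,100),f(b,260,130)]))
E
```

```text
(no output)
```

View pics/c3.png

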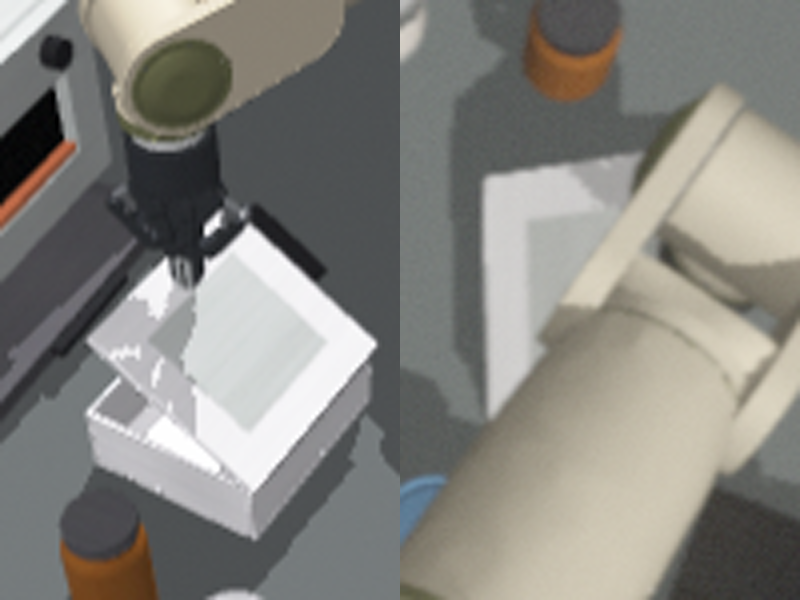

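The lid is about half shut, with the fingertips (~(183,285)) on its outer face near the free edge. I'll keep going down.

```bash
python3 -m handwheel '[[[0,-8,-13,0,0,0,-1],[0,-7,-13,0,0,0,-1],[0,-6,-14,0,0,0,-1],[0,-4,-14,0,0,0,-1],[0,-3,-12,0,0,0,-1],[0,0,-8,0,0,0,-1],[0,0,-6,0,0,0,-1]]]'
python3 -m handwheel '[[[0,0,-5,0,0,0,-1],[0,0,-4,0,0,0,-1],[0,0,0,0,0,0,-1]]]'
```

```text
time_s: 5.42
eef_pos: [530.5, -259.7, 99.9]
ee_rot: [-0.0, 0.988, 0.152, -0.0]
force: [-1.1, -0.1, 1.5]
grip_width: -0.002
grip_force: 0.6
time_s: 5.8
eef_pos: [530.4, -259.6, 91.0]
ee_rot: [-0.0, 0.988, 0.152, -0.0]
force: [-0.2, 0.3, -0.2]
grip_width: -0.002
grip_force: 0.0
```

```bash
python3 -m handwheel '[[[0,0,-3,0,0,0,-1],[0,0,0,0,0,0,-1]]]'; python3 -m handwheel '[[[0,0,-2,0,0,0,-1],[0,0,0,0,0,0,-1]]]';python3 -m handwheel '[[[0,0,-2,0,0,0,-1],[0,0,0,0,0,0,-1],[0,0,0,0,0,0,-1]]]'
```

```text
time_s: 6.05
eef_pos: [530.5, -259.7, 88.2]
ee_rot: [-0.0, 0.988, 0.152, -0.0]
force: [-0.9, 0.4, -0.8]
grip_width: -0.002
grip_force: 0.0
time_s: 6.3
eef_pos: [530.7, -259.8, 87.9]
ee_rot: [0.0, 0.988, 0.152, 0.0]
force: [-4.8, 2.2, 13.5]
grip_width: -0.001
grip_force: 6.9
time_s: 6.68
eef_pos: [530.7, -259.9, 87.7]
ee_rot: [0.001, 0.988, 0.152, 0.0]
force: [-10.0, 5.7, 29.7]
grip_width: 0.002
grip_force: 14.2
```

The force rise at TCP z=88 (tip at 80 mm, the lid's closed height) shows that the lid is shut. I'll retreat to above the bar, turn 33°, and check with the wrist camera.

```bash
python3 -m handwheel '[[[0,0,20,0,0,0,-1],[0,0,55,0,0,0,-1],[0,0,60,0,0,0,-1],[0,40,45,0,0,0,-1],[-5,50,30,0,0,8,-1],[-5,55,0,0,0,8,-1],[-5,55,0,0,0,8,-1],[-5,55,0,0,0,9,-0.2]]]'
python3 -m handwheel '[[[-5,55,0,0,0,0,-0.2],[-5,55,0,0,0,0,-0.2],[-5,55,0,0,0,0,-0.2],[-5,50,0,0,0,0,-0.2],[-4,44,0,0,0,0,-0.2],[0,0,-40,0,0,0,-0.2],[0,0,0,0,0,0,-0.2]]]'
python3 - <<'E'
from h import *
s=sense();w=capture("wrist");t=capture("scene");b=capture("top");import pickle;pickle.dump((s,w,t,b),open("c4.pkl","wb"))
print(s["eef_pos"],R.from_quat(np.roll(s["ee_rot"],-1)).as_matrix(),s["joints"])
cv2.imwrite("pics/w4.png",cv2.resize(w["image"][:,:,::-1],(800,600)))
print(np.round(w["hand_eye"],2))
E
```

```text
time_s: 7.68
eef_pos: [510.0, -3.0, 294.4]
ee_rot: [-0.0, 0.904, 0.428, 0.0]
force: [0.6, 0.0, 0.9]
grip_width: 0.199
grip_force: 0.0
time_s: 8.55
eef_pos: [485.3, 254.2, 252.1]
ee_rot: [-0.0, 0.904, 0.427, -0.003]
force: [-0.1, 0.2, -0.2]
grip_width: 0.399
grip_force: 0.0
[485.32687777 254.16812845 252.08080565] [[ 0.63605917  0.77162098 -0.00545837]
 [ 0.77162648 -0.63607419 -0.00148201]
 [-0.00461548 -0.00326917 -0.999984  ]] [2.68511850e-01 3.57741663e-01 1.40218479e+00 1.95065169e-05
 1.38732218e+00 9.57904931e-01]
[[   0.     -0.95   -0.33   84.55]
 [   1.     -0.      0.      1.13]
 [  -0.     -0.33    0.95 -134.44]
 [   0.      0.      0.      1.  ]]
```

View pics/w4.png

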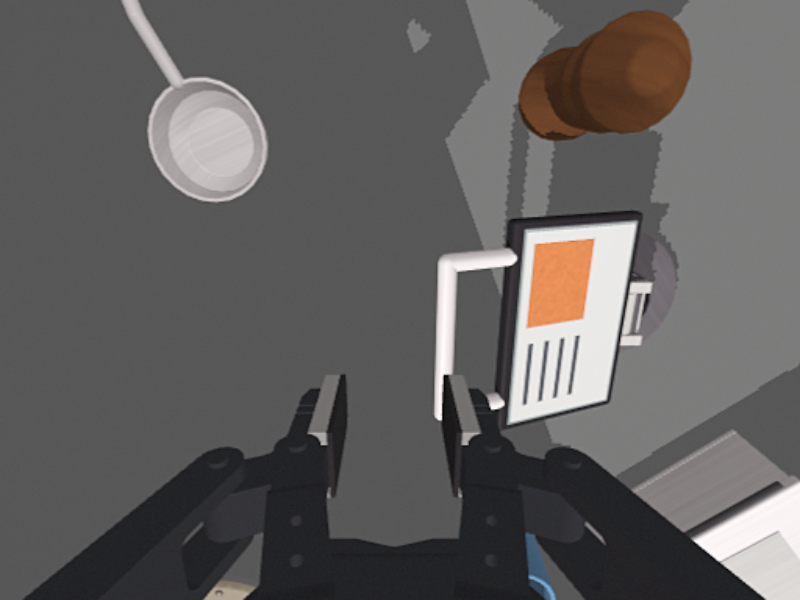

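The wrist view shows the bar running from (447,260) to (443,415), offset to the right of the fingers, with the mill at (665,75) and the shut tin at the bottom right. I'll refine the bar with the top view.

```bash
python3 - <<'E'
from h import *
import pickle
np.set_printoptions(precision=1,suppress=True)
a,b=pickle.load(open("c0.pkl","rb")); s,w,_,_=pickle.load(open("c4.pkl","rb"))
Rt=R.from_quat(np.roll(s["ee_rot"],-1)).as_matrix(); T=np.eye(4);T[:3,:3]=Rt;T[:3,3]=s["eef_pos"]
M=np.linalg.inv(T@np.array(w["hand_eye"])); w=dict(w); w["rvec"]=cv2.Rodrigues(M[:3,:3])[0]; w["tvec"]=M[:3,3]
k=1.5625
W={"barM":(447/k,261/k),"barO":(443/k,413/k),"topM":(512/k,222/k),"botM":(640/k,214/k),"topO":(505/k,425/k),"botO":(609/k,404/k)}
S={"barM":(330.25,236.25),"barO":(315.75,211.25),"topM":(320.25,248.5),"botM":(292,264.25),"topO":(301.25,213.5),"botO":(274.5,226.75)}
P={}
for n in W: P[n],e=tri(w,W[n],a,S[n]); print(n,P[n],round(e,1))
bar=(P["barM"]+P["barO"])/2; bot=(P["botM"]+P["botO"])/2; top=(P["topM"]+P["topO"])/2
v=P["barM"]-P["barO"]; v2=P["botM"]-P["botO"]
print("bar",bar,np.linalg.norm(v),"az",np.degrees(np.arctan2(v[1],v[0])),np.degrees(np.arctan2(v2[1],v2[0])))
d=(bar-bot)/np.linalg.norm(bar-bot);print(d,bar-165*d,"tilt",np.degrees(np.arccos(d[2])))
print("mill",onz(w,665/k,75/k,140),"tool y az",np.degrees(np.arctan2(Rt[1,1],Rt[0,1])))
print("delta to grasp",bar-(s["eef_pos"]-11*np.array([0,0,-1.])))
E
```

```text
barM [522.9 246.3 107.5] 2.8
barO [454.9 161.7 113.2] 2.4
topM [570.8 235.6  89.7] 3.2
botM [649.2 175.3  57.5] 9.1
topO [481.8 120.9 104.9] 4.2
botO [551.   56.6  66. ] 5.6
bar [488.9 204.  110.4] 108.64056493321489 az 51.22778740498856 50.37865230664528
[-0.7  0.6  0.3] [611.3 107.1  56.9] tilt 71.0648381939145
mill [665.  260.1 140. ] tool y az -39.499953237384844
delta to grasp [   3.6  -50.2 -152.7]
```

```bash
python3 -m handwheel '[[[3,-50,0,0,0,0,-0.3],[0,0,-50,0,0,0,-0.3],[0,0,-50,0,0,0,-0.3],[0,0,-30,0,0,0,-0.3],[0,0,-15,0,0,0,-0.3],[0,0,-10,0,0,0,-0.3],[0,0,0,0,0,0,-0.3]]]' 30; python3 - <<'E'
from h import *
w=capture("wrist");b=capture("scene")
cv2.imwrite("pics/w5.png",np.hstack([cv2.resize(w["image"][120:300,150:350,::-1],(500,450)),cv2.resize(b["image"][150:285,255:345,::-1],(300,450),interpolation=cv2.INTER_CUBIC)]))
E
```

```text
time_s: 9.57
eef_pos: [489.9, 204.2, 99.8]
ee_rot: [0.0, 0.905, 0.426, 0.0]
force: [-0.1, -0.2, 0.6]
grip_width: 0.349
grip_force: 0.0
```

View pics/w5.png

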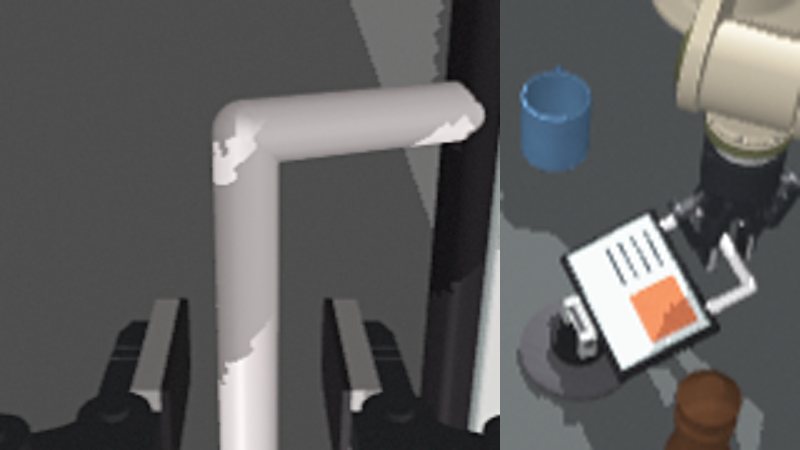

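The bar sits between the open pads (bar at x≈248, pads at 165 and 350 in the left panel). I'll close on it and raise the screen along its arc.

```bash
python3 -m handwheel '[[[0,0,0,0,0,0,-1],[0,0,0,0,0,0,-1],[0,0,0,0,0,0,-1],[0,0,0,0,0,0,-1]]]' 40;python3 -m handwheel '[[[4,-3,13,0,0,0,-1],[5,-4,13,0,0,0,-1],[0,0,0,0,0,0,-1]]]'
python3 -m handwheel '[[[6,-5,12,0,0,0,-1],[7,-6,12,0,0,0,-1],[0,0,0,0,0,0,-1]]]'
```

```text
time_s: 10.18
eef_pos: [488.6, 205.3, 99.7]
ee_rot: [-0.001, 0.905, 0.426, -0.0]
force: [-5.9, 6.1, 3.8]
grip_width: 0.124
grip_force: 39.3
time_s: 10.55
eef_pos: [498.1, 197.6, 126.3]
ee_rot: [-0.001, 0.905, 0.426, -0.0]
force: [-5.3, 4.4, 4.0]
grip_width: 0.121
grip_force: 39.8
time_s: 10.92
eef_pos: [511.1, 187.0, 150.8]
ee_rot: [-0.001, 0.905, 0.426, 0.0]
force: [-7.1, 5.8, 9.4]
grip_width: 0.124
grip_force: 39.9
```

```bash
python3 -m handwheel '[[[8,-6,11,0,0,0,-1],[8,-7,10,0,0,0,-1],[0,0,0,0,0,0,-1]]]'
python3 -m handwheel '[[[9,-7,9,0,0,0,-1],[9,-8,8,0,0,0,-1],[0,0,0,0,0,0,-1]]]'
```

```text
time_s: 11.3
eef_pos: [527.4, 174.0, 172.1]
ee_rot: [-0.001, 0.905, 0.426, 0.001]
force: [-7.9, 4.8, 10.5]
grip_width: 0.123
grip_force: 39.8
time_s: 11.68
eef_pos: [545.8, 158.8, 189.4]
ee_rot: [-0.001, 0.905, 0.426, 0.001]
force: [-6.0, 4.2, 11.7]
grip_width: 0.124
grip_force: 39.7
```

```bash
python3 - <<'E'
import numpy as np
from scipy.optimize import least_squares as L
p=np.array([[488.6,205.3,99.7],[498.1,197.6,126.3],[511.1,187,150.8],[527.4,174,172.1],[545.8,158.8,189.4]])
f=lambda q:np.hypot(np.hypot(p[:,0]-q[0],p[:,1]-q[1]),p[:,2]-q[2])-165
v=p[-1]-p[0];az=np.arctan2(v[1],v[0]);u=np.array([np.cos(az),np.sin(az)]);n=np.array([-u[1],u[0]])
s=p[:,:2]@u
r=L(lambda q:np.hypot(s-q[0],p[:,2]-q[1])-165,[s[-1]+80,40])
print(np.degrees(az),p[:,:2]@n,r.x,r.fun,"pivot",r.x[0]*u+n*np.mean(p[:,:2]@n),"tilt",np.degrees(np.arctan2(r.x[0]-s,p[:,2]-r.x[1])))
E
```

```text
-39.10893969907153 [467.50948095 467.52725179 467.50256253 467.69722781 467.50948095] [406.01935211  46.29832463] [ 0.25963734 -0.12474441 -0.2299906  -0.14406188  0.26843455] pivot [609.97848125 106.67812276] tilt [71.14719317 60.97275357 50.63728499 40.26168687 30.01732088]
```

The arc fit gives the pivot at (610,107), tilt 30.0° and facing -39.1°. I'll swivel -60° about the pivot at this tilt, which clears the mill.

```bash
python3 -m handwheel '[[[7.3,7.9,0,0,0,-7.5,-1],[8.3,6.9,0,0,0,-7.5,-1],[0,0,0,0,0,0,-1]]]'; python3 -m handwheel '[[[9.2,5.8,0,0,0,-7.5,-1],[9.8,4.5,0,0,0,-7.5,-1],[0,0,0,0,0,0,-1]]]'
```

```text
time_s: 12.05
eef_pos: [562.0, 173.6, 189.1]
ee_rot: [0.0, 0.953, 0.304, 0.002]
force: [-1.9, 3.1, 8.1]
grip_width: 0.121
grip_force: 39.3
time_s: 12.42
eef_pos: [581.0, 183.5, 188.6]
ee_rot: [-0.0, 0.984, 0.178, 0.001]
force: [-0.4, 0.2, 5.2]
grip_width: 0.12
grip_force: 39.1
```

```bash
python3 -m handwheel '[[[10.3,3.2,0,0,0,-7.5,-1],[10.6,1.8,0,0,0,-7.5,-1],[0,0,0,0,0,0,-1]]]'; python3 -m handwheel '[[[10.8,0.4,0,0,0,-7.5,-1],[11.1,-1.1,0,0,0,-7.5,-1],[0,0,0,0,0,0,-1],[0,0,0,0,0,0,-1]]]'
python3 - <<'E'
from h import *
a=capture("scene");b=capture("top")
import pickle;pickle.dump((a,b),open("c6.pkl","wb"))
f=lambda c,x,y,s:cv2.resize(c["image"][y:y+s*3//2,x:x+s,::-1],(400,600),interpolation=cv2.INTER_CUBIC)
cv2.imwrite("pics/c6.png",np.hstack([f(a,240,160,100),f(b,140,110,110)]))
E
```

```text
time_s: 12.8
eef_pos: [601.7, 188.2, 188.0]
ee_rot: [-0.0, 0.999, 0.049, 0.001]
force: [0.8, -0.3, 3.2]
grip_width: 0.122
grip_force: 39.3
time_s: 13.3
eef_pos: [623.0, 187.3, 187.6]
ee_rot: [0.0, 0.997, -0.081, 0.001]
force: [2.8, -1.3, 1.5]
grip_width: 0.117
grip_force: 39.4
```

View pics/c6.png

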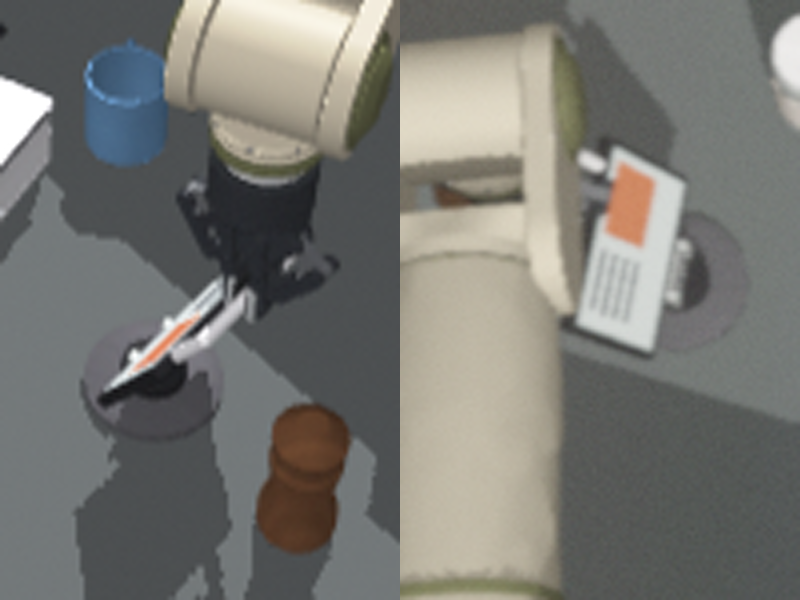

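The screen now stands at 30° facing the oven, and the mill at (310,470) in the left panel is untouched. I'll release gently, go up and away, then check.

```bash
python3 -m handwheel '[[[0,0,0,0,0,0,-0.5],[0,0,0,0,0,0,-0.3],[0,0,0,0,0,0,-0.3],[0,0,0,0,0,0,-0.3]]]' 20; python3 -m handwheel '[[[0,0,30,0,0,0,-0.3],[0,0,50,0,0,0,-0.3],[0,0,50,0,0,0,-0.3],[-50,0,20,0,0,0,-0.3],[-50,0,0,0,0,0,-0.3],[-50,0,0,0,0,0,-0.3],[-50,-20,0,0,0,0,-0.3],[0,0,0,0,0,0,-0.3]]]'
python3 - <<'E'
from h import *
a=capture("scene");b=capture("top")
import pickle;pickle.dump((a,b),open("c7.pkl","wb"))
f=lambda c,x,y:cv2.resize(c["image"][y:y+75,x:x+100,::-1],(400,300),interpolation=cv2.INTER_CUBIC)
cv2.imwrite("pics/c7.png",np.vstack([np.hstack([f(a,252,200),f(b,165,135)]),np.hstack([cv2.resize(c["image"][:,:,::-1],(400,300)) for c in (a,b)])]))
E
```

```text
time_s: 13.9
eef_pos: [622.9, 187.7, 187.2]
ee_rot: [-0.0, 0.997, -0.083, -0.0]
force: [1.2, 0.4, -0.1]
grip_width: 0.35
grip_force: 0.0
time_s: 14.9
eef_pos: [420.4, 167.2, 338.0]
ee_rot: [-0.0, 0.997, -0.083, 0.0]
force: [0.0, 0.5, 0.3]
grip_width: 0.353
grip_force: 0.0
```

View pics/c7.png

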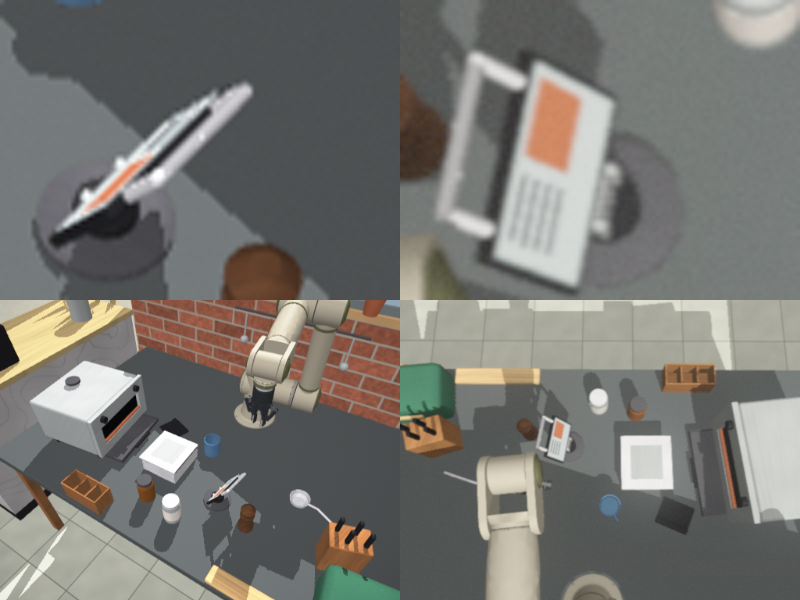

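The final picture shows the lid flat on the tin, the bystanders in place, and the bar at (475,57)–(443,217) in the top crop and (155,180)–(247,92) in the scene crop. One numeric check of facing and tilt follows.

```bash
python3 - <<'E'
from h import *
import pickle
np.set_printoptions(precision=1,suppress=True)
a,b=pickle.load(open("c7.pkl","rb"))
p,e=tri(b,(183.75,149.25),a,(290.75,245.5));q,e2=tri(b,(175.75,189.25),a,(313.75,223))
m=(p+q)/2;print(p,e,q,e2,m,np.linalg.norm(p-q)); v=p-q
print("axis az",np.degrees(np.arctan2(v[1],v[0])),"bar az",np.degrees(np.arctan2(m[1]-107,m[0]-610)),"tilt",np.degrees(np.arctan2(np.hypot(m[0]-610,m[1]-107),m[2]-50)))
k=1.5625 # oven mouth: scene corners of the dark opening, full-size picture of scene0, on the front plane
d=np.array([390,50,0.])/np.hypot(390,50);n=np.array([-d[1],d[0],0]);P0=np.array([512,-480,0])
for u,w in [(205,250),(210,283),(275,195),(280,215),(208,240),(272,177)]:
    o,r=ray(a,u/k,w/k);print(o+r*(n@(P0-o))/(n@r))
# tray in the top view, z~30
print(onz(b,582/k,262/k,30),onz(b,606/k,431/k,30))
E
```

```text
[676.9 180.2 189. ] 0.78614205631263 [562.8 198.6 185. ] 1.8318922420537003 [619.9 189.4 187. ] 115.68652824492402
axis az -9.157032570787806 bar az 83.17374595894583 tilt 31.19986901091277
[ 656.7 -461.4  208.8]
[ 671.8 -459.5  118.9]
[ 378.3 -497.1  166.8]
[ 372.9 -497.8   98. ]
[ 639.7 -463.6  224.6]
[ 377.1 -497.3  221.2]
[ 668.3 -388.6   30. ] [ 333.9 -419.9   30. ]
```

```bash
python3 -c "
from rig import *
print(finish_job())"
```

```text
the job is handed in; nothing more can be done
None
```

The job is handed in, and no verdict came back: the lid is shut, and by my last measurement the screen faces the middle of the oven's mouth (about -99°) leaning back about 30–31°, with the bystanders apparently undisturbed.

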